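Turn the strip-down row round for reassembly

ROBOT

A 6-joint arm with a two-finger parallel gripper is mounted at the origin on the work surface. World frame = base frame: x ahead of the robot, y to its left, z up, the work surface at z = 0. Lengths are in m, angles in degrees, forces in N, time in s.
With the tool pointing down it reaches from about 0.375 to 0.9 m from the base axis. Payload 3.1 kg.
Tool frame: the origin (TCP) lies on the centre line of the jaws, within the pads' length; the fingertips stand 17 mm ahead of it and the grasp point (between the pads) lies 2 mm behind it; z points along the fingers, y is the line along which they close (so a half turn about z gives the same grasp; the last joint's range is limited). The gripper opens to 87 mm and grips with 3 to 60 N. Pads are 19 mm wide; open, the fingers measure 117 mm over their backs; the gripper's body (75 mm by 190 mm) begins 51 mm behind the grasp point.
Start: joints at [53.428, 30.224, 82.088, -0, 67.689, -10.227], TCP at [0.277, 0.56, 0.24] pointing down, gripper open.
Joint ranges: [-176.69, 176.69], [-43.24, 126.21], [12.49, 139.97], [-82, 262], [0, 151.66], [-163.58, 163.58]. Speed limits (degrees/s): [159.86, 159.86, 180, 180, 180, 180].

INTERFACE

Orientations are given as a 3x3 rotation matrix whose columns are the frame's x, y, z axes.
In Python, from rig import bot, imaging, finder gives the robot as it stands. The module is installed in compiled form; this text tells all that it offers.
- The arm moves only by the tool play_rows, never from a script. Its argument "motion" is a list that holds one entry, the list of rows, each a list of 6 numbers: the shift along the tool's x, y, z in fractions of the full range, 1 being 0.4 m, then the turn, a rotation vector about the tool's x, y, z in normalised numbers (1 is 90 degrees). In form: [[[dx, dy, dz, wx, wy, wz], ...]]. A call has 1 to 8 rows; each row is the pose to reach, as a shift and turn from the pose commanded when the call began, along the tool's axes at that moment; what a row does not reach only later rows make up. A row lasts 1/12 s, in which the tool goes at most 41.7 mm and 7.16 degrees, less where a joint would pass 70% of its speed; a pose out of reach is approached as far as the arm can. A call with a gripper value outside its range is refused whole. "fingers" is the finger opening in m, from 0 to 0.087, set as the call begins (left out, the last holds). The fingers move at their own pace and stop on an object; the grip force is fixed at half the most. Time passes only in rows, so rows that repeat a pose let the fingers close. It gives the time, the measured TCP pose, the force, the opening and the grip force at its end, in the units of the state.
- bot.read_state(): the state, without advancing time (a new reading comes with each control period).
- imaging.capture(name): name is "side" or "top" or "wrist"; returns a dict with "frame" (400x640x3 uint8, red, green, blue), "camera_matrix" (3x3 intrinsics, pixels), "R" (3x3) and "t" (3): a world point X has camera coordinates R X + t. Camera axes: x right, y down, z forward; pixel columns grow to the right and rows downward; lengths in m; the calibration is good to about 2 mm. A picture is of the moment at which its call begins. There is no depth.
- bot.hand_in(): hands the job in; it is judged then, once.
Trained networks look in the newest picture that a camera, given by its name, has taken for a name from the list of things; names that differ only in an ending like _2 or _b are one class to them, and where a whole thing is asked for, a point or a joint stands for the part that bears it (a point fixed in the world has none). Each returns a list of dicts, best first, with "confidence" (0 to 1); they miss things now and then, are a little off and sometimes report something else, mostly with a low value. They report only what shows in the picture. A call takes as long as a camera call. They do not tell look-alikes from the thing itself.
- finder.recognise(camera, name): "at" ([x, y, z] in m, in world coordinates, good to about 4 mm: the middle of the surface that is visible of it).
- finder.outline_of(camera, name): "pixels" (400x640 bool, what is visible of it).
The state is a dict: "time_s": time; "joint_positions": joint angles; "qvel": joint speeds; "tau": joint torques, N m; "position": TCP position; "tcp_rot": TCP orientation; "force": force on the tool from outside, world axes, zero at the start; "moment": the same for the moment, N m; "opening": opening from 0.0 (shut) to 1.0 (fully open); "grasp_force": force on a finger pad.
Only numpy, scipy, OpenCV 4.12 (cv2) and the standard library are available. Lean on these libraries where they do the work, as an engineer would, in place of code of your own. Each camera call takes 0.05 s, during which the arm holds its last target. There are 200 camera calls.

TASK

The brake parts lie in the row of green dishes in the order they came off the wheelchair; move all four into the white tray in reverse order, one per compartment, ready to go back on: what is at the left end of the dish row goes to the right end of the tray, and so on along the row. Leave each part in the middle of its compartment, flat on the floor as it stood or lay in its dish (bolt upright on its head, lever extension upright on its foot), released and at rest.

Things in the scene. Friction and masses are not known exactly. Their poses are not given: they have to be found in the camera images.
- bolt: chrome handrim bolt standing on its hexagonal head: head 22 mm across flats, 9 mm high; above it a round shank 14 mm in diameter up to 50 mm. 80 g. Origin: centre of its underside, z up.
- lever_ext: black plastic brake lever extension, a ribbed round grip standing on its flared foot: foot 34 mm across, 7 mm high; above it a grip 24 mm in diameter (25 over the ribs) up to 76 mm. 50 g. Origin: centre of its underside, z up.
- tire: blue rubber caster tire lying flat: ring of 60 mm outer and 36 mm inner diameter, 26 mm high. 60 g. Origin: centre of its underside, z up.
- nut: large brass hex nut lying flat: 41 mm across flats, 47 mm across corners, 22 mm high, with a 24 mm hole. 170 g. One pair of flats faces its own +x and -x, the others follow every 60 degrees. Origin: centre of its underside, z up.
- rail: flat dark steel rail 90 x 346 x 4 mm that carries the row of four dishes, fixed. Origin: centre of its underside; y runs along the row, x across it; dish centres at y = -126, -42, 42 and 126 mm. It may be nearer to or farther from the robot than the tray.
- tray: white plastic tray 92 x 340 x 10 mm with four equal compartments in a row, fixed. Origin: centre of its underside; y along the row (the same way as the rail's to within 15 degrees), x across; compartment centres at x = 0, y = -126, -42, 42 and 126 mm. Floor 4 mm above the underside, 4 mm thick walls and dividers 6 mm above the floor. Clear of both rows: a 75 mm high jar, a wrench, a screwdriver.
- dish_bolt: round shallow green enamelled dish, 78 mm across, rim 8 mm high, inner floor 3 mm above its underside, the one in which the bolt is at the start (the four dishes look alike). Fixed on the rail in one of its four places. Origin: centre of its underside; axes as the rail's
- dish_lever_ext: round shallow green enamelled dish, 78 mm across, rim 8 mm high, inner floor 3 mm above its underside, the one in which the lever extension is at the start (the four dishes look alike). Fixed on the rail in one of its four places. Origin: centre of its underside; axes as the rail's
- dish_tire: round shallow green enamelled dish, 78 mm across, rim 8 mm high, inner floor 3 mm above its underside, the one in which the tire is at the start (the four dishes look alike). Fixed on the rail in one of its four places. Origin: centre of its underside; axes as the rail's
- dish_nut: round shallow green enamelled dish, 78 mm across, rim 8 mm high, inner floor 3 mm above its underside, the one in which the nut is at the start (the four dishes look alike). Fixed on the rail in one of its four places. Origin: centre of its underside; axes as the rail's
Mind the look-alikes: they are no part of the job. Of the things like the bolt, leave any that is pink, red or yellow; of the rest the smaller one is meant.

How it is judged:
By the outcome, as a careful person would: the job done as asked, in the order asked, and still so for the second after the job is handed in, with the robot touching nothing.
It also fails if it takes over 99 s, if anything falls off the work surface, if the arm or the gripper's body presses on something with over 40 N, if the wrist force passes 120 N, or if a joint passes its speed limit or range.

## Working session

There is one attempt and no reset: what is moved stays moved. The work goes in short steps, Python scripts to look and compute and a tool call to move; the robot and the scene stay as the last step left them, time stands still between calls to the robot, and variables do not carry over. Pictures are saved under pics/ and viewed, at most 14 in all, crops included, and the job is handed in when it is done.

Besides the shell and the picture viewer there is one more tool, called after "Call:" as a command line: name --argument value ..., lists and objects as JSON in quotes. play_rows: Moves the arm, as the interface text tells. Its arguments: {"type":"object","properties":{"motion":{"type":"array"},"fingers":{"type":"number"}},"required":["motion"]}

```bash
mkdir -p pics; python3 - <<'E'
from rig import bot, imaging, finder
import cv2,numpy as np
s=bot.read_state(); print(s['time_s'],s['position'],np.round(s['tcp_rot'],3).tolist(),s['opening'])
ims=[]
for c in ['top','side']:
    d=imaging.capture(c); cv2.imwrite(f'pics/{c}0.png',d['frame'][:,:,::-1])
    print(c,np.round(d['camera_matrix'],1).tolist(),np.round(d['R'],3).tolist(),np.round(d['t'],3).tolist())
    for n in ['bolt','lever_ext','tire','nut','rail','tray','dish_bolt']:
        print(n,[(np.round(r['at'],3).tolist(),round(r['confidence'],2)) for r in finder.recognise(c,n)])
E
```

```text
0.0 [0.27688845 0.55953188 0.23858277] [[-0.896, 0.444, -0.001], [0.444, 0.896, -0.002], [0.0, -0.002, -1.0]] 1.0023257219755326
top [[393.6, 0.0, 326.3], [0.0, 393.6, 206.3], [0.0, 0.0, 1.0]] [[-0.013, -1.0, 0.021], [-0.994, 0.011, -0.113], [0.113, -0.023, -0.993]] [-0.038, 0.515, 0.699]
bolt [([0.357, -0.056, 0.02], 0.79), ([0.366, -0.119, 0.026], 0.63), ([0.454, -0.224, 0.024], 0.59), ([0.454, -0.1, 0.023], 0.56), ([0.626, 0.041, 0.006], 0.37)]
lever_ext [([0.462, -0.019, 0.081], 0.79)]
tire [([0.481, 0.144, 0.032], 0.79), ([0.475, 0.062, 0.029], 0.55)]
nut [([0.479, 0.062, 0.029], 0.82)]
rail [([0.469, 0.021, 0.006], 0.59)]
tray [([0.624, 0.04, 0.006], 0.7)]
dish_bolt [([0.46, -0.105, 0.01], 0.73)]
side [[440.7, 0.0, 321.4], [0.0, 440.7, 192.7], [0.0, 0.0, 1.0]] [[0.877, -0.479, 0.018], [-0.237, -0.466, -0.853], [0.417, 0.744, -0.522]] [-0.453, 0.14, 0.547]
bolt [([0.451, -0.235, 0.021], 0.97), ([0.532, -0.214, 0.022], 0.97), ([0.345, -0.066, 0.029], 0.84), ([0.362, -0.128, 0.028], 0.68)]
lever_ext [([0.458, -0.031, 0.043], 0.59), ([0.45, 0.049, 0.008], 0.21)]
tire [([0.478, 0.13, 0.026], 0.76)]
nut [([0.471, 0.056, 0.025], 0.59)]
rail [([0.44, -0.062, 0.004], 0.56)]
tray [([0.622, 0.004, 0.006], 0.63)]
dish_bolt [([0.459, -0.107, 0.007], 0.69)]
```

View pics/top0.png

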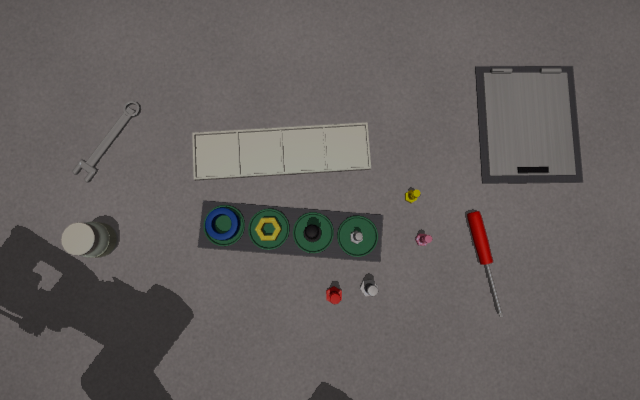

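View pics/side0.png

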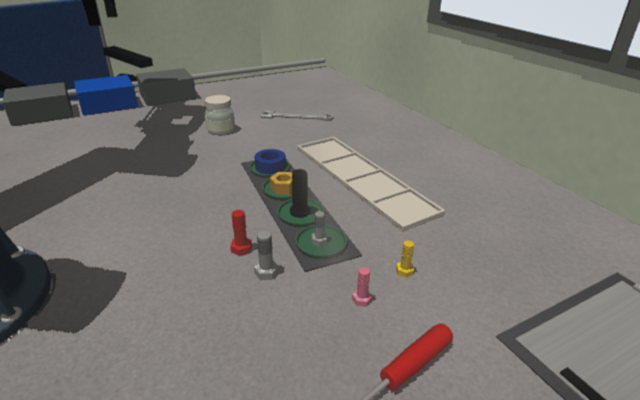

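```bash
cat > m.py <<'E'
from rig import bot, imaging, finder
import cv2,numpy as np
from scipy.optimize import minimize
def ring(r,z,n=48,a0=0):
    a=np.arange(n)*2*np.pi/n+a0; return np.c_[r*np.cos(a),r*np.sin(a),0*a+z]
def prism(r,z0,z1,n=48,a0=0): return np.r_[ring(r,z0,n,a0),ring(r,z1,n,a0)]
def box(a,b,h): return np.array([[x,y,z] for x in(-a/2,a/2) for y in(-b/2,b/2) for z in(0,h)])
H=np.pi/6
M={'bolt':[prism(.022/3**.5,0,.009,48),prism(.007,.009,.05)],
 'lever_ext':[prism(.017,0,.007),prism(.01225,.007,.076)],
 'tire':[prism(.03,0,.026)],'nut':[prism(.041/3**.5,0,.022,6,H)],
 'tray':[box(.092,.340,.010)],'rail':[box(.09,.346,.004)]}
def render(parts,p,d,S=4):
    c,s=np.cos(p[3]),np.sin(p[3]); R=np.array([[c,-s,0],[s,c,0],[0,0,1]])
    im=np.zeros((400*S,640*S),np.uint8)
    for P in parts:
        X=(P@R.T+p[:3])@np.array(d['R']).T+d['t']; u=X@np.array(d['camera_matrix']).T; u=u[:,:2]/u[:,2:]
        h=cv2.convexHull(((u+.5)*S*16-8).astype(np.float32).round().astype(np.int32))
        cv2.fillConvexPoly(im,h,255,shift=4)
    return cv2.resize(im,(640,400),interpolation=cv2.INTER_AREA)/255.
def fit(name,views,p0,yaw=True,fixz=None):
    """views: list of (capture dict, mask); p=(x,y,z,yaw)"""
    bl=[(d,cv2.GaussianBlur(m.astype(float),(0,0),1)) for d,m in views]
    full=lambda q:[q[0],q[1],q[2] if fixz is None else fixz,p0[3]+q[3]/0.05 if yaw else p0[3]]
    f=lambda q:sum(((cv2.GaussianBlur(render(M[name],full(q),d),(0,0),1)-m)**2).sum()/m.sum() for d,m in bl)
    q0=np.r_[p0[:3],0]; n=4
    sim=[q0]+[q0+np.eye(4)[i]*.006 for i in range(4)]
    r=minimize(f,q0,method='Nelder-Mead',options=dict(initial_simplex=sim,xatol=1e-4,fatol=1e-4,maxiter=150))
    return np.array(full(r.x)),r.fun
def mask(cam,name,near,d):
    """outline nearest to the projection of a world point"""
    X=np.array(d['R'])@near+d['t']; u=np.array(d['camera_matrix'])@X; u=u[:2]/u[2]
    best=None
    for o in finder.outline_of(cam,name):
        m=o['pixels']; 
        if m.sum()<20: continue
        e=np.linalg.norm(np.argwhere(m)[:,::-1].mean(0)-u)
        if best is None or e<best[0]: best=(e,m,o['confidence'])
    return best
E
cat > a.py <<'E'
from m import *
C={c:imaging.capture(c) for c in('top','side')}
G={'bolt':(.454,-.105,.03,0),'lever_ext':(.46,-.025,.04,0),'nut':(.475,.059,.02,-.1),'tire':(.48,.137,.02,0),'tray':(.623,.04,.005,.05),'rail':(.469,.021,.003,-.07)}
vis={c:C[c]['frame'].copy() for c in C}
for n,g in G.items():
    V=[];info=[]
    for c in C:
        b=mask(c,n,np.array(g[:3]),C[c])
        if b is None: print(n,c,'none'); continue
        m=b[1]
        if n in('rail','tray','tire'):
            mm=np.zeros(m.shape,np.uint8); cv2.fillConvexPoly(mm,cv2.convexHull(np.argwhere(m)[:,::-1].astype(np.int32)),1); m=mm>0
        info.append((c,round(b[0],1),int(m.sum()),round(b[2],2))); V.append((C[c],m))
        k,_=cv2.findContours(m.astype(np.uint8),0,1); cv2.drawContours(vis[c],k,-1,(255,0,255),1)
    g=np.array(g); g[2]=.007 if n not in('tray','rail') else 0
    y=n in('nut','tray','rail')
    print(n,info)
    p,e=fit(n,V,g,y); print('  both',np.round(p,4),round(e,3))
    for v,i in zip(V,info):
        p,e=fit(n,[v],g,y,g[2]); print('  ',i[0],np.round(p,4),round(e,3))
cv2.imwrite('pics/v1.png',cv2.resize(np.vstack([vis['top'][110:310,180:500],vis['side'][120:320,220:540]])[:,:,::-1],None,fx=1.5,fy=1.5,interpolation=2)[:600])
E
python3 a.py
```

```text
bolt [('top', np.float64(3.4), 113, 0.54), ('side', np.float64(1.5), 391, 0.73)]
  both [ 0.4569 -0.1004  0.008   0.    ] 0.123
   top [ 0.4565 -0.1009  0.007   0.    ] 0.098
   side [ 0.458  -0.0987  0.007   0.    ] 0.019
lever_ext [('top', np.float64(4.7), 240, 0.8), ('side', np.float64(4.6), 808, 0.79)]
  both [ 0.466  -0.0176  0.007   0.    ] 0.03
   top [ 0.466  -0.0176  0.007   0.    ] 0.015
   side [ 0.4657 -0.0172  0.007   0.    ] 0.014
nut [('top', np.float64(2.8), 354, 0.77), ('side', np.float64(4.0), 424, 0.63)]
  both [ 0.4728  0.064   0.0084 -0.0567] 0.423
   top [0.4737 0.0637 0.007  0.005 ] 0.272
   side [ 0.4715  0.0686  0.007  -0.4034] 0.068
tire [('top', np.float64(6.9), 905, 0.55), ('side', np.float64(2.9), 676, 0.96)]
  both [0.4839 0.1477 0.0074 0.    ] 0.034
   top [0.4839 0.1475 0.007  0.    ] 0.009
   side [0.4842 0.1495 0.007  0.    ] 0.022
tray [('top', np.float64(1.9), 8785, 0.64), ('side', np.float64(12.5), 5263, 0.77)]
  both [0.6253 0.0407 0.0012 0.0487] 0.015
   top [0.6256 0.0412 0.     0.0468] 0.011
   side [0.6261 0.0422 0.     0.0525] 0.004
rail [('top', np.float64(1.7), 9029, 0.64), ('side', np.float64(25.6), 6275, 0.88)]
  both [ 0.4711  0.0226 -0.0006 -0.0882] 0.036
   top [ 0.471   0.0229  0.     -0.0897] 0.01
   side [ 0.4703  0.0222  0.     -0.0868] 0.025
```

View pics/v1.png

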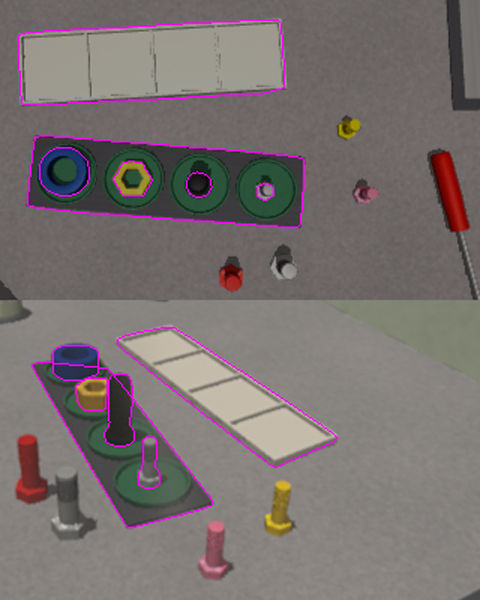

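The manual's scale: shifts go in shares of 0.4 m and turns go in shares of 90 degrees. Converting my numbers, -0.21 m is -0.525, -0.19 m is -0.475, 50 degrees is 0.5556.

Call:
play_rows --motion '[[[-0.525,-0.475,0,0,0,0.5556],[-0.525,-0.475,0,0,0,0.5556],[-0.525,-0.475,0,0,0,0.5556],[-0.525,-0.475,0,0,0,0.5556],[-0.525,-0.475,0,0,0,0.5556],[-0.525,-0.475,0,0,0,0.5556],[-0.525,-0.475,0,0,0,0.5556],[-0.525,-0.475,0,0,0,0.5556]]]' --fingers 0.087

```text
time_s: 2.17
position: [0.3832, 0.2921, 0.2398]
tcp_rot: [[-0.227, 0.974, 0.001], [0.974, 0.227, -0.002], [-0.002, 0.0, -1.0]]
force: [-0.1, -0.1, 0.7]
opening: 1.003
grasp_force: 0.0
```

```bash
cat > go.py <<'E'
import sys,numpy as np
from rig import bot
from scipy.spatial.transform import Rotation as Ro
def go(x,y,z,yawdeg):
    "tool shift and turn from the measured pose to TCP x,y,z with tool y at yawdeg in the world"
    s=bot.read_state(); R=np.array(s['tcp_rot']); a=np.radians(yawdeg); c,n=np.cos(a),np.sin(a)
    T=np.c_[[-n,c,0],[c,n,0],[0,0,-1]]
    print(s['time_s'],np.round(s['position'],4),'yaw',round(np.degrees(np.arctan2(R[1,1],R[0,1])),2),'shift',np.round(R.T@(np.array([x,y,z])-s['position']),4),'turn',np.round(Ro.from_matrix(R.T@T).as_rotvec(degrees=True),2),'op',round(s['opening']*.087,4),'gf',s['grasp_force'],np.round(s['force'],1))
if __name__=='__main__': go(*map(float,sys.argv[1:5]))
E
python3 go.py .473 .064 .24 0
python3 - <<'E'
from m import *
d=imaging.capture('top'); b=mask('top','nut',np.array([.475,.06,.02]),d); m=b[1]
mm=np.zeros(m.shape,np.uint8); cv2.fillConvexPoly(mm,cv2.convexHull(np.argwhere(m)[:,::-1].astype(np.int32)),1)
for y in(-.4,-.2,0,.2,.4):
    p,e=fit('nut',[(d,mm)],np.array([.4737,.0637,.007,y]),True,.007);print(np.round(p,4),e)
E
```

```text
2.1667 [0.3832 0.2921 0.2398] yaw 13.12 shift [-0.2425  0.0357  0.0003] turn [ 0.03  0.13 13.12] op 0.0872 gf 0.0 [-0.1 -0.1  0.7]
[ 0.4739  0.0639  0.007  -0.0118] 0.009138232018982598
[ 0.4736  0.0637  0.007  -0.0282] 0.0091203036829419
[0.4739 0.0638 0.007  0.0288] 0.009302856018375409
[ 0.474   0.0638  0.007  -0.0141] 0.009112306556694436
[0.4736 0.0638 0.007  0.0549] 0.009141429050587575
```

Converted, -0.2425 m is -0.6063, 0.04 m is 0.1, 13.1 degrees is 0.1456.

Call:
play_rows --motion '[[[-0.6063,0.0888,0.1,0,0,0.1456],[-0.6063,0.0888,0.1,0,0,0.1456],[-0.6063,0.0888,0.1,0,0,0.1456],[-0.6063,0.0888,0.1,0,0,0.1456],[-0.6063,0.0888,0.1,0,0,0.1456],[-0.6063,0.0888,0.1,0,0,0.1456],[-0.6063,0.0888,0.1,0,0,0.1456],[-0.6063,0.0888,0.1,0,0,0.1456]]]'

```text
time_s: 2.93
position: [0.474, 0.0689, 0.1992]
tcp_rot: [[-0.008, 1.0, -0.0], [1.0, 0.008, 0.001], [0.001, -0.0, -1.0]]
force: [-0.1, 0.4, 0.2]
opening: 1.0
grasp_force: 0.0
```

```bash
python3 go.py .474 .064 .035 0
python3 - <<'E'
from m import *
d=imaging.capture('wrist'); cv2.imwrite('pics/w1.png',d['frame'][:,:,::-1]); np.savez('w1.npz',**{k:d[k] for k in d})
for n in ['bolt','lever_ext','tire','nut']:
    print(n,[(np.round(r['at'],3).tolist(),round(r['confidence'],2)) for r in finder.recognise('wrist',n)][:3])
b=mask('wrist','nut',np.array([.475,.064,.02]),d)
if b:
    m=b[1]; print(b[0],m.sum())
    mm=np.zeros(m.shape,np.uint8); cv2.fillConvexPoly(mm,cv2.convexHull(np.argwhere(m)[:,::-1].astype(np.int32)),1)
    for y in(-.2,.2):
        p,e=fit('nut',[(d,mm)],np.array([.4737,.0637,.007,y]),True,.007);print(np.round(p,4),e)
E
```

```text
2.9333 [0.474  0.0689 0.1992] yaw 0.45 shift [-0.005  -0.      0.1642] turn [-0.01 -0.03  0.45] op 0.087 gf 0.0 [-0.1  0.4  0.2]
bolt [([0.368, -0.115, 0.013], 0.57), ([0.455, -0.095, 0.012], 0.53)]
lever_ext [([0.466, -0.01, 0.024], 0.97)]
tire [([0.484, 0.15, 0.028], 0.67)]
nut [([0.477, 0.061, 0.028], 0.65)]
1.0024383772396062 1097
[ 0.4747  0.063   0.007  -0.0096] 0.0029696098187037604
[ 0.4747  0.063   0.007  -0.0084] 0.0029785990560650087
```

View pics/w1.png

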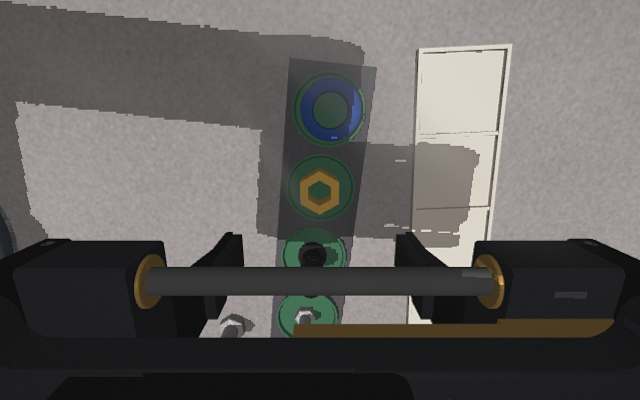

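Converted, 0.166 m is 0.415, 0.06 m is 0.15, 0.4 degrees is 0.0044.

Call:
play_rows --motion '[[[-0.0138,0.0013,0.075,0,0,0.0044],[-0.0138,0.0013,0.15,0,0,0.0044],[-0.0138,0.0013,0.225,0,0,0.0044],[-0.0138,0.0013,0.3,0,0,0.0044],[-0.0138,0.0013,0.3625,0,0,0.0044],[-0.0138,0.0013,0.4,0,0,0.0044],[-0.0138,0.0013,0.415,0,0,0.0044],[-0.0138,0.0013,0.415,0,0,0.0044]]]' --fingers 0.06

```text
time_s: 3.9
position: [0.4727, 0.0647, 0.0325]
tcp_rot: [[-0.004, 1.0, -0.003], [1.0, 0.004, 0.0], [0.0, -0.003, -1.0]]
force: [-0.5, 0.1, 0.8]
opening: 0.692
grasp_force: 0.0
```

```bash
python3 go.py .4745 .0633 .033 0
```

```text
3.9 [0.4727 0.0647 0.0325] yaw 0.24 shift [-0.0014  0.0018 -0.0005] turn [-0.15 -0.02  0.24] op 0.0602 gf 0.0 [-0.5  0.1  0.8]
```

Call:
play_rows --motion '[[[0,0,0,0,0,0],[0,0,0,0,0,0],[0,0,0,0,0,0],[0,0,0,0,0,0],[0,0,0,0,0,0],[0,0,0,0,0,0],[0,0,0,0,0,0],[0,0,0,0,0,0]]]' --fingers 0.03

```text
time_s: 4.57
position: [0.4742, 0.0639, 0.0346]
tcp_rot: [[-0.003, 1.0, 0.002], [1.0, 0.003, -0.0], [-0.0, 0.002, -1.0]]
force: [-0.7, 1.6, 6.1]
opening: 0.47
grasp_force: 30.0
```

```bash
python3 go.py .627 -.0014 .14 0
```

```text
4.5667 [0.4742 0.0639 0.0346] yaw 0.15 shift [-0.0657  0.1528 -0.105 ] turn [0.13 0.01 0.15] op 0.0409 gf 29.996095597743988 [-0.7  1.6  6.1]
```

Converted, 0.1525 m is 0.3813, -0.0648 m is -0.162.

Call:
play_rows --motion '[[[0,0,-0.05,0,0,0],[0,0,-0.15,0,0,0],[0,0,-0.25,0,0,0],[-0.0325,0.075,-0.25,0,0,0],[-0.075,0.17,-0.25,0,0,0],[-0.1125,0.265,-0.25,0,0,0],[-0.1445,0.34,-0.25,0,0,0],[-0.162,0.3813,-0.25,0,0,0]]]'

```text
time_s: 5.23
position: [0.6305, -0.0028, 0.1342]
tcp_rot: [[-0.001, 1.0, 0.006], [1.0, 0.001, -0.001], [-0.001, 0.006, -1.0]]
force: [0.0, -0.1, -2.5]
opening: 0.465
grasp_force: 30.0
```

```bash
python3 go.py .627 -.0014 .0303 0
```

```text
5.2333 [ 0.6305 -0.0028  0.1342] yaw 0.08 shift [ 0.0015 -0.0041  0.1039] turn [0.32 0.08 0.08] op 0.0404 gf 29.988510310649872 [ 0.  -0.1 -2.5]
```

Converted, 0.102 m is 0.255, 0.1 m is 0.25.

Call:
play_rows --motion '[[[0,0,0,0,0,0],[0,0,0.075,0,0,0],[0,0,0.15,0,0,0],[0,0,0.2125,0,0,0],[0,0,0.2425,0,0,0],[0,0,0.25,0,0,0],[0,0,0.255,0,0,0],[0,0,0.255,0,0,0]]]'

```text
time_s: 5.9
position: [0.6259, -0.0003, 0.0322]
tcp_rot: [[-0.003, 1.0, 0.0], [1.0, 0.003, -0.0], [-0.0, 0.0, -1.0]]
force: [0.1, -0.3, -1.0]
opening: 0.467
grasp_force: 30.0
```

```bash
python3 go.py .627 -.0014 .031 0; python3 - <<'E'
from m import *
d=imaging.capture('side'); cv2.imwrite('pics/s2.png',cv2.resize(d['frame'][100:300,200:500],None,fx=2,fy=2)[:,:,::-1])
E
```

```text
5.9 [ 6.259e-01 -3.000e-04  3.220e-02] yaw 0.17 shift [-0.0011  0.0011  0.0012] turn [0.01 0.   0.17] op 0.0406 gf 29.98742312192917 [ 0.1 -0.3 -1. ]
```

View pics/s2.png

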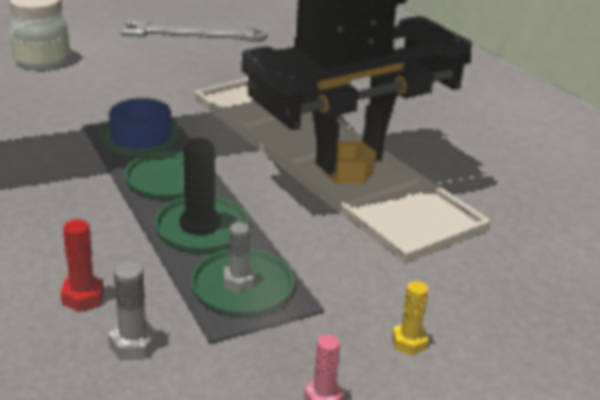

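Converted, 0.001 m is 0.0025, 0.0005 m is 0.0013.

Call:
play_rows --motion '[[[0,0,0.0013,0,0,0],[0,0,0.0025,0,0,0],[0,0,0.0025,0,0,0]]]'

```text
time_s: 6.2
position: [0.6276, -0.0008, 0.0317]
tcp_rot: [[-0.003, 1.0, 0.004], [1.0, 0.003, -0.001], [-0.001, 0.004, -1.0]]
force: [1.1, -0.3, 1.7]
opening: 0.469
grasp_force: 30.0
```

Converted, -0.13 m is -0.325, -0.1 m is -0.25.

Call:
play_rows --motion '[[[0,0,0,0,0,0],[0,0,0,0,0,0],[0,0,0,0,0,0],[0,0,0,0,0,0],[0,0,-0.05,0,0,0],[0,0,-0.15,0,0,0],[0,0,-0.25,0,0,0],[0,0,-0.325,0,0,0]]]' --fingers 0.058

```text
time_s: 6.87
position: [0.6268, -0.0006, 0.1631]
tcp_rot: [[-0.003, 1.0, 0.002], [1.0, 0.003, -0.0], [-0.0, 0.002, -1.0]]
force: [0.4, 0.1, 0.2]
opening: 0.666
grasp_force: 0.0
```

```bash
python3 go.py .484 .1478 .165 0
```

```text
6.8667 [ 6.268e-01 -6.000e-04  1.631e-01] yaw 0.16 shift [ 0.1488 -0.1424 -0.0022] turn [0.11 0.02 0.16] op 0.058 gf 0.0 [0.4 0.1 0.2]
```

Converted, 0.1486 m is 0.3715, -0.1427 m is -0.3568.

Call:
play_rows --motion '[[[0.06,-0.0575,0,0,0,0],[0.125,-0.12,0,0,0,0],[0.1925,-0.185,0,0,0,0],[0.26,-0.25,0,0,0,0],[0.32,-0.3075,0,0,0,0],[0.355,-0.3425,0,0,0,0],[0.3715,-0.3568,0,0,0,0],[0.3715,-0.3568,0,0,0,0]]]' --fingers 0.078

```text
time_s: 7.53
position: [0.4816, 0.1489, 0.1606]
tcp_rot: [[-0.005, 1.0, -0.001], [1.0, 0.005, -0.0], [-0.0, -0.001, -1.0]]
force: [0.5, -0.9, 0.7]
opening: 0.895
grasp_force: 0.0
```

Converted, 0.128 m is 0.32, 0.126 m is 0.315.

Call:
play_rows --motion '[[[0,0,0.05,0,0,0],[0,0,0.125,0,0,0],[0,0,0.2,0,0,0],[0,0,0.2625,0,0,0],[0,0,0.3,0,0,0],[0,0,0.315,0,0,0],[0,0,0.32,0,0,0],[0,0,0.32,0,0,0]]]'

```text
time_s: 8.2
position: [0.4843, 0.1471, 0.0324]
tcp_rot: [[-0.002, 1.0, 0.001], [1.0, 0.002, -0.0], [-0.0, 0.001, -1.0]]
force: [-0.4, -0.5, 0.1]
opening: 0.893
grasp_force: 0.0
```

Call:
play_rows --motion '[[[0,0,0,0,0,0],[0,0,0,0,0,0],[0,0,0,0,0,0],[0,0,0,0,0,0],[0,0,0,0,0,0],[0,0,0,0,0,0],[0,0,0,0,0,0]]]' --fingers 0.045

```text
time_s: 8.78
position: [0.4838, 0.1478, 0.0334]
tcp_rot: [[-0.003, 1.0, 0.002], [1.0, 0.003, 0.0], [0.0, 0.002, -1.0]]
force: [-0.4, -0.0, 5.8]
opening: 0.676
grasp_force: 30.0
```

```bash
python3 go.py .6315 -.0853 .14 0
```

```text
8.7833 [0.4838 0.1478 0.0334] yaw 0.16 shift [-0.2335  0.1473 -0.1063] turn [ 0.13 -0.01  0.16] op 0.0588 gf 30.002168314531446 [-0.4 -0.   5.8]
```

Converted, -0.14 m is -0.35, -0.11 m is -0.275.

Call:
play_rows --motion '[[[0,0,-0.05,0,0,0],[0,0,-0.15,0,0,0],[0,0,-0.25,0,0,0],[-0.05,0.0325,-0.275,0,0,0],[-0.125,0.0775,-0.275,0,0,0],[-0.2,0.125,-0.275,0,0,0],[-0.275,0.1725,-0.275,0,0,0],[-0.35,0.22,-0.275,0,0,0]]]'

```text
time_s: 9.45
position: [0.5717, 0.0068, 0.1428]
tcp_rot: [[-0.003, 1.0, -0.0], [1.0, 0.003, 0.0], [0.0, -0.0, -1.0]]
force: [1.0, 0.4, -1.6]
opening: 0.674
grasp_force: 30.0
```

Converted, -0.0933 m is -0.2333, -0.09 m is -0.225.

Call:
play_rows --motion '[[[-0.075,0.0475,0,0,0,0],[-0.15,0.095,0,0,0,0],[-0.2,0.1275,0,0,0,0],[-0.225,0.1425,0,0,0,0],[-0.2333,0.1488,0,0,0,0],[-0.2333,0.1488,0.075,0,0,0],[-0.2333,0.1488,0.15,0,0,0],[-0.2333,0.1488,0.2,0,0,0]]]'

```text
time_s: 10.12
position: [0.6286, -0.083, 0.0605]
tcp_rot: [[-0.004, 1.0, -0.005], [1.0, 0.004, 0.002], [0.002, -0.005, -1.0]]
force: [-0.4, 0.4, -0.4]
opening: 0.674
grasp_force: 30.0
```

```bash
python3 go.py .6315 -.0853 .0305 0
```

```text
10.1167 [ 0.6286 -0.083   0.0605] yaw 0.22 shift [-0.0023  0.003   0.0299] turn [-0.26 -0.11  0.22] op 0.0586 gf 29.99932050704956 [-0.4  0.4 -0.4]
```

Converted, 0.033 m is 0.0825, 0.0325 m is 0.0813.

Call:
play_rows --motion '[[[0,0,0.03,0,0,0],[0,0,0.055,0,0,0],[0,0,0.07,0,0,0],[0,0,0.0775,0,0,0],[0,0,0.0813,0,0,0],[0,0,0.0825,0,0,0],[0,0,0.0825,0,0,0],[0,0,0.0825,0,0,0]]]'

```text
time_s: 10.78
position: [0.6319, -0.0853, 0.0305]
tcp_rot: [[-0.003, 1.0, 0.002], [1.0, 0.003, -0.0], [-0.0, 0.002, -1.0]]
force: [-0.5, 1.1, 2.4]
opening: 0.675
grasp_force: 30.0
```

Converted, -0.14 m is -0.35, -0.1 m is -0.25.

Call:
play_rows --motion '[[[0,0,0,0,0,0],[0,0,0,0,0,0],[0,0,0,0,0,0],[0,0,0,0,0,0],[0,0,-0.05,0,0,0],[0,0,-0.15,0,0,0],[0,0,-0.25,0,0,0],[0,0,-0.35,0,0,0]]]' --fingers 0.075

```text
time_s: 11.45
position: [0.6306, -0.0852, 0.1704]
tcp_rot: [[-0.003, 1.0, -0.002], [1.0, 0.003, 0.0], [0.0, -0.002, -1.0]]
force: [1.4, -0.5, -0.9]
opening: 0.86
grasp_force: 0.0
```

```bash
python3 go.py .466 -.0178 .17 0; python3 - <<'E'
from m import *
d=imaging.capture('side')
for n,g in dict(tire=(.6315,-.0853,.004,0),nut=(.627,-.0014,.004,0)).items():
    b=mask('side',n,np.array(g[:3]),d)
    if b is None: print(n,None); continue
    mm=np.zeros((400,640),np.uint8); cv2.fillConvexPoly(mm,cv2.convexHull(np.argwhere(b[1])[:,::-1].astype(np.int32)),1)
    print(n,b[0],fit(n,[(d,mm)],np.array(g),n=='nut',.004))
d=imaging.capture('wrist'); cv2.imwrite('pics/w2.png',d['frame'][:,:,::-1])
E
```

```text
11.45 [ 0.6306 -0.0852  0.1704] yaw 0.15 shift [ 0.0678 -0.1644  0.0007] turn [-0.1  -0.03  0.15] op 0.0749 gf 0.0 [ 1.4 -0.5 -0.9]
tire 6.790257121064328 (array([ 0.63217157, -0.08341688,  0.004     ,  0.        ]), np.float64(0.010842849528904377))
nut 6.148152631528708 (array([ 0.62854179,  0.00218374,  0.004     , -0.09426545]), np.float64(0.007012840977505188))
```

View pics/w2.png

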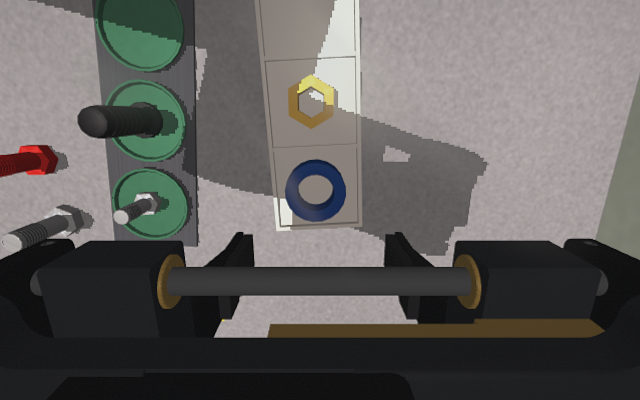

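Converted, -0.1648 m is -0.412, 0.0676 m is 0.169.

Call:
play_rows --motion '[[[0.03,-0.075,0,0,0,0],[0.065,-0.16,0,0,0,0],[0.1,-0.25,0,0,0,0],[0.135,-0.33,0,0,0,0],[0.1575,-0.385,0,0,0,0],[0.169,-0.412,0,0,0,0],[0.169,-0.412,0,0,0,0],[0.169,-0.412,0,0,0,0]]]' --fingers 0.055

```text
time_s: 12.32
position: [0.4655, -0.0178, 0.1685]
tcp_rot: [[-0.003, 1.0, -0.002], [1.0, 0.003, 0.001], [0.001, -0.002, -1.0]]
force: [0.4, -0.8, 0.4]
opening: 0.633
grasp_force: 0.0
```

Converted, 0.115 m is 0.2875, 0.113 m is 0.2825.

Call:
play_rows --motion '[[[0,0,0.05,0,0,0],[0,0,0.1125,0,0,0],[0,0,0.175,0,0,0],[0,0,0.23,0,0,0],[0,0,0.265,0,0,0],[0,0,0.2825,0,0,0],[0,0,0.2875,0,0,0],[0,0,0.2875,0,0,0]]]'

```text
time_s: 12.98
position: [0.4669, -0.0185, 0.0538]
tcp_rot: [[-0.002, 1.0, -0.0], [1.0, 0.002, 0.0], [0.0, -0.0, -1.0]]
force: [0.1, 0.7, -1.0]
opening: 0.63
grasp_force: 0.0
```

Call:
play_rows --motion '[[[0,0,0,0,0,0],[0,0,0,0,0,0],[0,0,0,0,0,0],[0,0,0,0,0,0],[0,0,0,0,0,0],[0,0,0,0,0,0],[0,0,0,0,0,0]]]' --fingers 0.012

```text
time_s: 13.57
position: [0.4664, -0.0181, 0.0549]
tcp_rot: [[-0.003, 1.0, 0.001], [1.0, 0.003, -0.0], [-0.0, 0.001, -1.0]]
force: [0.1, -0.8, 3.7]
opening: 0.268
grasp_force: 30.0
```

```bash
python3 go.py .6233 .0826 .14 0
```

```text
13.5667 [ 0.4664 -0.0181  0.0549] yaw 0.16 shift [ 0.1002  0.1572 -0.085 ] turn [0.05 0.01 0.16] op 0.0234 gf 29.998040422797203 [ 0.1 -0.8  3.7]
```

Converted, 0.123 m is 0.3075, 0.098 m is 0.245.

Call:
play_rows --motion '[[[0,0,-0.0375,0,0,0],[0,0,-0.1125,0,0,0],[0,0,-0.2,0,0,0],[0.03,0.0475,-0.225,0,0,0],[0.07,0.11,-0.225,0,0,0],[0.1125,0.1775,-0.225,0,0,0],[0.155,0.245,-0.225,0,0,0],[0.195,0.3075,-0.225,0,0,0]]]'

```text
time_s: 14.23
position: [0.5901, 0.0613, 0.1448]
tcp_rot: [[-0.003, 1.0, 0.0], [1.0, 0.003, -0.0], [-0.0, 0.0, -1.0]]
force: [0.3, -1.0, -1.1]
opening: 0.268
grasp_force: 30.0
```

Converted, 0.075 m is 0.1875, 0.065 m is 0.1625.

Call:
play_rows --motion '[[[0.03,0.0475,0,0,0,0],[0.05,0.0775,0,0,0,0],[0.0558,0.0855,0,0,0,0],[0.0558,0.0855,0,0,0,0],[0.0558,0.0855,0.05,0,0,0],[0.0558,0.0855,0.1125,0,0,0],[0.0558,0.0855,0.1625,0,0,0],[0.0558,0.0855,0.1875,0,0,0]]]'

```text
time_s: 14.9
position: [0.6198, 0.0819, 0.067]
tcp_rot: [[-0.002, 1.0, -0.007], [1.0, 0.002, -0.0], [-0.0, -0.007, -1.0]]
force: [-0.1, -1.0, -1.1]
opening: 0.268
grasp_force: 30.0
```

Converted, 0.018 m is 0.045, 0.0175 m is 0.0438.

Call:
play_rows --motion '[[[0,0,0.02,0,0,0],[0,0,0.0325,0,0,0],[0,0,0.04,0,0,0],[0,0,0.0438,0,0,0],[0,0,0.045,0,0,0],[0,0,0.045,0,0,0],[0,0,0.045,0,0,0]]]'

```text
time_s: 15.48
position: [0.6236, 0.0827, 0.0523]
tcp_rot: [[-0.003, 1.0, 0.001], [1.0, 0.003, -0.0], [-0.0, 0.001, -1.0]]
force: [0.2, -0.5, -0.5]
opening: 0.266
grasp_force: 30.0
```

```bash
python3 go.py .6233 .0826 .052 0; python3 - <<'E'
from m import *
d=imaging.capture('side'); cv2.imwrite('pics/s3.png',cv2.resize(d['frame'][100:300,200:500],None,fx=2,fy=2)[:,:,::-1])
E
```

```text
15.4833 [0.6236 0.0827 0.0523] yaw 0.16 shift [-0.0001 -0.0003  0.0003] turn [0.08 0.   0.16] op 0.0232 gf 29.997568828985095 [ 0.2 -0.5 -0.5]
```

View pics/s3.png

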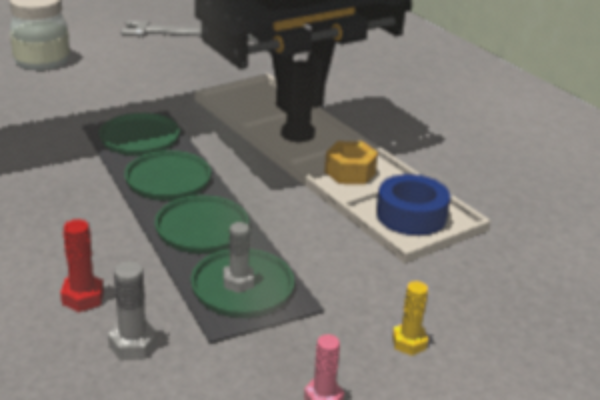

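Call:
play_rows --motion '[[[0,0,0.0013,0,0,0],[0,0,0.002,0,0,0],[0,0,0.002,0,0,0],[0,0,0.002,0,0,0]]]'

```text
time_s: 15.87
position: [0.6236, 0.0827, 0.052]
tcp_rot: [[-0.003, 1.0, 0.001], [1.0, 0.003, -0.0], [-0.0, 0.001, -1.0]]
force: [-1.2, 0.6, 4.9]
opening: 0.27
grasp_force: 30.0
```

Converted, -0.12 m is -0.3, -0.09 m is -0.225.

Call:
play_rows --motion '[[[0,0,0,0,0,0],[0,0,0,0,0,0],[0,0,0,0,0,0],[0,0,0,0,0,0],[0,0,-0.05,0,0,0],[0,0,-0.1375,0,0,0],[0,0,-0.225,0,0,0],[0,0,-0.3,0,0,0]]]' --fingers 0.055

```text
time_s: 16.53
position: [0.6232, 0.0827, 0.1722]
tcp_rot: [[-0.003, 1.0, 0.0], [1.0, 0.003, 0.0], [0.0, 0.0, -1.0]]
force: [1.2, -0.2, -1.0]
opening: 0.626
grasp_force: 0.0
```

```bash
python3 go.py .4572 -.1004 .17 0; python3 - <<'E'
from m import *
V=[]
d=imaging.capture('side')
for n,g in dict(lever_ext=(.6233,.0826,.004,0),bolt=(.457,-.1,.007,0)).items():
    b=mask('side',n,np.array(g[:3])+[0,0,.03],d); print(n,b[0],fit(n,[(d,b[1])],np.array(g),False,g[2]))
E
```

```text
16.5333 [0.6232 0.0827 0.1722] yaw 0.15 shift [-0.1826 -0.1665  0.0022] turn [ 0.01 -0.    0.15] op 0.0545 gf 0.0 [ 1.2 -0.2 -1. ]
lever_ext 3.720089424819479 (array([0.62356207, 0.08594237, 0.004     , 0.        ]), np.float64(0.029230897267947736))
bolt 62.92846079038478 (array([3.19487582, 1.65411047, 0.007     , 0.        ]), np.float64(0.9131460449488232))
```

Converted, -0.1828 m is -0.457, -0.1666 m is -0.4165.

Call:
play_rows --motion '[[[-0.05,-0.0475,0,0,0,0],[-0.12,-0.11,0,0,0,0],[-0.19,-0.1725,0,0,0,0],[-0.26,-0.2375,0,0,0,0],[-0.33,-0.3,0,0,0,0],[-0.395,-0.36,0,0,0,0],[-0.4375,-0.3975,0,0,0,0],[-0.457,-0.4165,0,0,0,0]]]' --fingers 0.05

```text
time_s: 17.35
position: [0.4539, -0.1016, 0.1695]
tcp_rot: [[-0.0, 1.0, -0.004], [1.0, 0.0, 0.002], [0.002, -0.004, -1.0]]
force: [-0.0, -0.5, 0.1]
opening: 0.573
grasp_force: 0.0
```

Converted, 0.129 m is 0.3225, 0.123 m is 0.3075.

Call:
play_rows --motion '[[[0,0,0,0,0,0],[0,0,0.0625,0,0,0],[0,0,0.1375,0,0,0],[0,0,0.2125,0,0,0],[0,0,0.275,0,0,0],[0,0,0.3075,0,0,0],[0,0,0.3225,0,0,0],[0,0,0.3225,0,0,0]]]'

```text
time_s: 18.02
position: [0.4571, -0.0994, 0.04]
tcp_rot: [[-0.004, 1.0, -0.003], [1.0, 0.004, 0.001], [0.001, -0.002, -1.0]]
force: [0.3, 0.3, -0.4]
opening: 0.574
grasp_force: 0.0
```

Call:
play_rows --motion '[[[0,0,0,0,0,0],[0,0,0,0,0,0],[0,0,0,0,0,0],[0,0,0,0,0,0],[0,0,0,0,0,0],[0,0,0,0,0,0],[0,0,0,0,0,0],[0,0,0,0,0,0]]]' --fingers 0.005

```text
time_s: 18.68
position: [0.4573, -0.1008, 0.0421]
tcp_rot: [[-0.003, 1.0, 0.001], [1.0, 0.003, -0.0], [-0.0, 0.001, -1.0]]
force: [-0.3, -0.1, 3.4]
opening: 0.153
grasp_force: 30.0
```

```bash
python3 go.py .619 .1665 .14 0
```

```text
18.6833 [ 0.4573 -0.1008  0.0421] yaw 0.15 shift [ 0.2668  0.1624 -0.0979] turn [0.05 0.02 0.15] op 0.0133 gf 29.950836142525077 [-0.3 -0.1  3.4]
```

Converted, -0.12 m is -0.3, -0.09 m is -0.225.

Call:
play_rows --motion '[[[0,0,-0.0375,0,0,0],[0,0,-0.125,0,0,0],[0,0,-0.225,0,0,0],[0,0,-0.3,0,0,0],[0.05,0.03,-0.3,0,0,0],[0.12,0.0725,-0.3,0,0,0],[0.195,0.1175,-0.3,0,0,0],[0.27,0.165,-0.3,0,0,0]]]'

```text
time_s: 19.35
position: [0.5227, 0.0086, 0.162]
tcp_rot: [[-0.001, 1.0, -0.0], [1.0, 0.001, 0.0], [0.0, -0.0, -1.0]]
force: [0.5, -0.8, -0.6]
opening: 0.152
grasp_force: 29.9
```

Converted, 0.1586 m is 0.3965, 0.153 m is 0.3825.

Call:
play_rows --motion '[[[0.075,0.045,0,0,0,0],[0.15,0.09,0,0,0,0],[0.225,0.135,0,0,0,0],[0.295,0.1775,0,0,0,0],[0.35,0.2125,0,0,0,0],[0.3825,0.2325,0,0,0,0],[0.3965,0.2405,0,0,0,0],[0.3965,0.2405,0,0,0,0]]]'

```text
time_s: 20.02
position: [0.6184, 0.1676, 0.1611]
tcp_rot: [[-0.005, 1.0, -0.001], [1.0, 0.005, -0.0], [-0.0, -0.001, -1.0]]
force: [1.1, -0.6, -1.0]
opening: 0.149
grasp_force: 29.9
```

Converted, 0.121 m is 0.3025, 0.119 m is 0.2975.

Call:
play_rows --motion '[[[0,0,0.05,0,0,0],[0,0,0.125,0,0,0],[0,0,0.2,0,0,0],[0,0,0.25,0,0,0],[0,0,0.2825,0,0,0],[0,0,0.2975,0,0,0],[0,0,0.3025,0,0,0],[0,0,0.3025,0,0,0]]]'

```text
time_s: 20.68
position: [0.6188, 0.166, 0.0411]
tcp_rot: [[-0.002, 1.0, 0.0], [1.0, 0.002, -0.0], [-0.0, 0.0, -1.0]]
force: [0.3, -0.3, -1.7]
opening: 0.152
grasp_force: 29.9
```

```bash
python3 go.py .619 .1665 .039 0; python3 - <<'E'
from m import *
d=imaging.capture('side'); cv2.imwrite('pics/s4.png',cv2.resize(d['frame'][100:300,200:500],None,fx=2,fy=2)[:,:,::-1])
E
```

```text
20.6833 [0.6188 0.166  0.0411] yaw 0.12 shift [0.0005 0.0002 0.0021] turn [0.02 0.   0.12] op 0.0132 gf 29.94930412620306 [ 0.3 -0.3 -1.7]
```

View pics/s4.png

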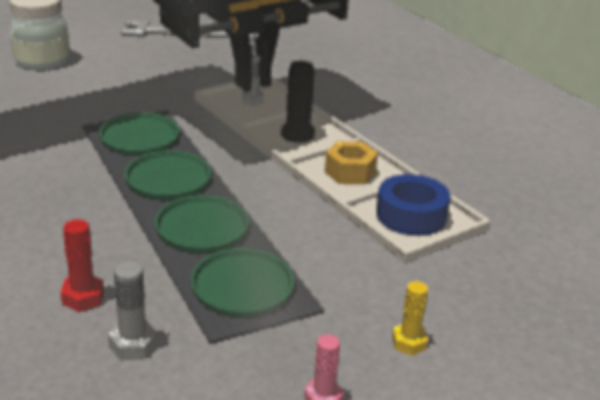

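Bolt at (252,98) is upright over the left compartment. I lower the last 2 mm and watch for contact.

Converted, 0.0022 m is 0.0055, 0.002 m is 0.005.

Call:
play_rows --motion '[[[0,0,0.0018,0,0,0],[0,0,0.0035,0,0,0],[0,0,0.005,0,0,0],[0,0,0.0055,0,0,0],[0,0,0.0055,0,0,0],[0,0,0.0055,0,0,0]]]'

```text
time_s: 21.23
position: [0.6189, 0.1666, 0.0392]
tcp_rot: [[-0.003, 1.0, 0.001], [1.0, 0.003, 0.0], [0.0, 0.001, -1.0]]
force: [-0.2, 0.1, 3.2]
opening: 0.149
grasp_force: 29.9
```

Converted, -0.12 m is -0.3, -0.09 m is -0.225.

Call:
play_rows --motion '[[[0,0,0,0,0,0],[0,0,0,0,0,0],[0,0,0,0,0,0],[0,0,0,0,0,0],[0,0,-0.05,0,0,0],[0,0,-0.1375,0,0,0],[0,0,-0.225,0,0,0],[0,0,-0.3,0,0,0]]]' --fingers 0.05

```text
time_s: 21.9
position: [0.6186, 0.1665, 0.1601]
tcp_rot: [[-0.003, 1.0, 0.0], [1.0, 0.003, 0.0], [0.0, 0.0, -1.0]]
force: [1.2, 0.2, 0.3]
opening: 0.565
grasp_force: 0.0
```

Converted, 0.2 m is 0.5, 0.195 m is 0.4875.

Call:
play_rows --motion '[[[0.05,-0.025,-0.075,0,0,0],[0.1375,-0.05,-0.1,0,0,0],[0.225,-0.075,-0.125,0,0,0],[0.3125,-0.1,-0.15,0,0,0],[0.3875,-0.125,-0.15,0,0,0],[0.45,-0.15,-0.15,0,0,0],[0.4875,-0.15,-0.15,0,0,0],[0.5,-0.15,-0.15,0,0,0]]]'

```text
time_s: 22.57
position: [0.5573, 0.3687, 0.2184]
tcp_rot: [[-0.006, 1.0, 0.0], [1.0, 0.006, 0.0], [0.0, 0.0, -1.0]]
force: [0.6, -0.0, 0.3]
opening: 0.569
grasp_force: 0.0
```

```bash
python3 - <<'E'
from m import *
C={c:imaging.capture(c) for c in('top','side')}
a,b=C['top'],C['side']
cv2.imwrite('pics/f.png',np.vstack([cv2.resize(a['frame'][100:280,170:410],(640,480))[40:320],cv2.resize(b['frame'][120:240,260:480],(640,349))[:310]])[:,:,::-1])
T=dict(bolt=(.619,.1665),lever_ext=(.6233,.0826),nut=(.627,-.0014),tire=(.6315,-.0853))
for n,g in T.items():
    for c,d in C.items():
        k=mask(c,n,np.array([*g,.03]),d)
        if k is None or k[0]>15: print(n,c,'none'); continue
        m=k[1].astype(np.uint8)
        if n in('nut','tire'): m=cv2.fillConvexPoly(0*m,cv2.convexHull(np.argwhere(m)[:,::-1].astype(np.int32)),1)
        p,e=fit(n,[(d,m)],np.array([*g,.004,0]),n=='nut',.004); print(n,c,np.round((p[:2]-g)*1000,1),'mm',round(e,3))
E
```

```text
bolt top [-2.8 -0.5] mm 0.013
bolt side [-1.  3.] mm 0.072
lever_ext top [-1.3  0.1] mm 0.023
lever_ext side [0.1 2.1] mm 0.01
nut top [-0.2  0.3] mm 0.005
nut side [0.7 3. ] mm 0.002
tire top [-0.2  0.3] mm 0.006
tire side [0.8 2.6] mm 0.016
```

View pics/f.png

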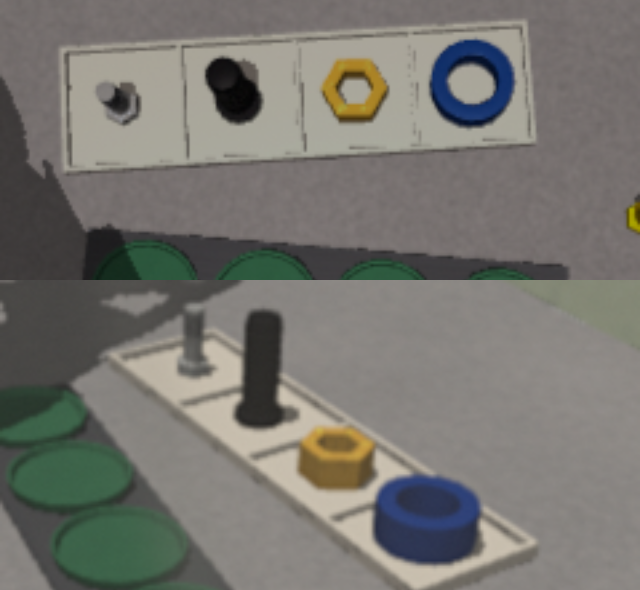

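All four stand centred (bolt head at (125,108), lever (240,103), nut (355,88), tire (472,83) in the top half), upright and released.

```bash
python3 -c "
from rig import bot
print(bot.hand_in())"
```

```text
the job is handed in; nothing more can be done
None
```

The job is handed in: all four parts are in the tray in reverse order (bolt, lever extension, nut, tire from the left), each within about 3 mm of its compartment's middle by the final images, upright or flat, released and at rest, at about 23 s of robot time.

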